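# Hang the repaired headset on the pick-up stand

### The arm

A 6-joint arm with a two-finger parallel gripper is mounted at the origin on the work surface. World frame = base frame: x ahead of the robot, y to its left, z up, the work surface at z = 0. Lengths are in m, angles in rad, forces in N, time in s.
With the tool pointing down it reaches from about 0.3 to 0.775 m from the base axis. Payload 14.6 kg.
Tool frame: the origin (TCP) lies midway between the tips of the shut fingers; the grasp point (between the pads) lies 19 mm behind it; z points along the fingers, y is the line along which they close (so a half turn about z gives the same grasp; the last joint's range is limited). The gripper opens to 94 mm and grips with 3 to 60 N. Pads are 16 mm wide; open, the fingers measure 119 mm over their backs; the gripper's body (75 mm by 177 mm) begins 78 mm behind the grasp point.
Start: joints at [1.215, 0.3, 1.521, -0, 1.321, -0.067], TCP at [0.157, 0.527, 0.205] pointing down, gripper open.
Joint ranges: [-3.03, 3.03], [-0.79, 2.21], [0.23, 2.52], [-1.04, 4.18], [0, 3.07], [-2.55, 2.55]. Speed limits (rad/s): [2.22, 2.22, 2.57, 3.14, 3.14, 3.14].

### API

Orientations are given as [roll, pitch, yaw] about the fixed x, y, z axes, in that order (R = Rz(yaw) Ry(pitch) Rx(roll)).
In Python, from rig import get_obs, capture, get_calibration, job_done, boxes_of gives the robot as it stands. The module is installed in compiled form; this text tells all that it offers.
- The arm moves only by the tool jog_arm, never from a script. Its argument "deltas" is a list of rows, each a list of 6 numbers: the shift along the tool's x, y, z scaled (see below), then the turn, a rotation vector about the tool's x, y, z scaled (see below). In form: [[x, y, z, ax, ay, az], ...]. A call has 1 to 8 rows; each row shifts and turns the commanded pose from where the row before left it, along the tool's axes as they then stand; what a row does not reach is not made up. The controller multiplies each number of a shift by 0.06 m and each number of a turn by 0.12 rad. A row lasts 1/8 s, in which the tool goes at most 62.5 mm and 10.7 degrees, less where a joint would pass 70% of its speed; a pose out of reach is approached as far as the arm can. A call with a number of a shift or a turn outside -1 to 1 is refused whole. A call with a gripper value outside its range is refused whole. "hand" is the finger opening in mm, from 0 to 94, set as the call begins (left out, the last holds). The fingers move at their own pace and stop on an object; "force" is the grip in N (left out, the last holds). Time passes only in rows, so rows that do not move let the fingers close. It gives the time, the measured TCP pose, the force, the opening and the grip force at its end, in the units of the state.
- get_obs(): the state, without advancing time (a new reading comes with each control period).
- capture(name): name is "scene" or "top"; returns the picture (400x640x3 uint8, red, green, blue); there is no depth.
- get_calibration(name): a dict with "K" (3x3 intrinsics, pixels), "world_from_camera" (4x4, takes a point from camera to world coordinates). Camera axes: x right, y down, z forward; pixel columns grow to the right and rows downward; lengths in m; the calibration is good to about 2 mm. A picture is of the moment at which its call begins. get_calibration takes no time and is no camera call.
- job_done(): hands the job in; it is judged then, once.
Trained networks look in the newest picture that a camera, given by its name, has taken for a name from the list of things; names that differ only in an ending like _2 or _b are one class to them, and where a whole thing is asked for, a point or a joint stands for the part that bears it (a point fixed in the world has none). Each returns a list of dicts, best first, with "p" (0 to 1); they miss things now and then, are a little off and sometimes report something else, mostly with a low value. They report only what shows in the picture. A call takes as long as a camera call.
- boxes_of(camera, target): "rect" ([left, top, right, bottom] in pixels, round what is visible of it).
The state is a dict: "t": time; "joint_pos": joint angles; "qd": joint speeds; "joint_torque": joint torques, N m; "tcp_pos": TCP position; "tcp_rot": TCP orientation; "contact_force": force on the tool from outside, world axes, zero at the start; "moment": the same for the moment, N m; "opening": opening from 0.0 (shut) to 1.0 (fully open); "grip_force": force on a finger pad.
Only numpy, scipy, OpenCV 4.12 (cv2) and the standard library are available. Lean on these libraries where they do the work, as an engineer would, in place of code of your own. Each camera call takes 0.05 s, during which the arm holds its last target. There are 200 camera calls.

### The job

The headset with the orange ear cups is repaired: lift it up and off its hook under the wire shelf and hang it by its headband over the arm of the pick-up stand. Lower it gently until the band rests on the arm, and only then let go, so that it is left hanging there freely. Leave the grey headset on its hook and everything else where it is.

Things in the scene. Friction and masses are not known exactly. Their poses are not given: they have to be found in the camera images.
- headset_orange: the repaired headset, rigid, 0.2 kg: white headband arch, an orange ear cup at each end. Origin: middle of the band's underside at the top of the arch, where it rests. x along the band's width (22 mm), y across the arch, z up; same after half a turn about z. Band 6 mm thick, flat out to y = 14 mm, then bent down. Overall 200 mm wide, reaching 152 mm below the origin
- strip_left (a point): place to pinch on the headset's arm at y = +92 mm, 58 mm below its origin: an upright flat strip, 22 mm wide in the headset's x, 6 mm thick in y, straight from 46 to 92 mm below the origin. Below it is the ear cup (60 mm diameter, |y| 70 to 100 mm, centre 122 mm below the origin). Axes as the headset's
- strip_right (a point): the same on the headset's other arm, at y = -92 mm
- rack: fixed steel wire rack, 440 mm wide in y, origin on the table, front to its -x. Two red hooks at y = +-125 mm: 11 mm round bars along x, top at z = 200 mm, from a cross bar at x = +75 mm to a tip at x = -29 mm turned up to z = 219 mm. A headset hangs at x = 0 on each. Above is a wire shelf that leaves no room for a gripper coming straight down; uprights at x = 75, y = +-220 mm
- shelf_front (a point): lower front edge of the rack's wire shelf, at its middle (rack x = -22 mm, z = 264 mm). The shelf is as wide as the rack, reaches 101 mm back from here and carries a yellow bin up to z = 315 mm. Axes as the rack's
- stand: fixed pick-up stand, origin on the table below where the headset is to hang: white foot 200 x 150 x 12 mm. A round steel arm, 16 mm diameter, runs level from the post along the stand's -x above y = 0 and ends free in a green 20 mm cap at x = -38 mm. Its height is not measured, see it or feel for it: the arm's top is somewhere from z = 198 to 243 mm
- stand_post (a point): top of the stand's upright post (18 mm diameter, at stand x = +115 mm, y = 0, 290 mm high). A black collar on the post carries the arm; its clamp slips at about 70 N. Axes as the stand's
- headset_grey: the other headset, same shape and sizes but with grey ear cups; hangs on the other hook and stays there. Origin and axes as for the orange one
- spray_can: blue spray can, 56 mm diameter, 150 mm tall, origin at the centre of its foot
- tape_roll: yellow roll lying flat, 90 mm diameter, 30 mm high, origin at the centre of its underside
- multimeter: yellow multimeter lying flat, 150 x 75 x 38 mm, origin at the centre of its underside
- screw_tray: low blue compartment tray, 110 x 160 x 25 mm, origin at the centre of its underside
- screwdriver: red screwdriver lying on the table along its x axis, origin under its middle

How it is judged:
By the outcome, as a careful person would: the job done as asked, in the order asked, and still so for the second after the job is handed in, with the robot touching nothing.
It also fails if it takes over 64 s, if anything falls off the work surface, if the arm or the gripper's body presses on something with over 40 N, if the wrist force passes 120 N, or if a joint passes its speed limit or range.

## Working session

There is one attempt and no reset: what is moved stays moved. The work goes in short steps, Python scripts to look and compute and a tool call to move; the robot and the scene stay as the last step left them, time stands still between calls to the robot, and variables do not carry over. Pictures are saved under pics/ and viewed, at most 13 in all, crops included, and the job is handed in when it is done.

Besides the shell and the picture viewer there is one more tool, called after "Request:" in YAML: its name, and indented under it one key for each argument. jog_arm: Moves the arm, as the interface text tells. Shifts and turns lie within -1 to 1; 1 stands for 0.06 m of shift or 0.12 rad of turn. Its arguments: {"type":"object","properties":{"deltas":{"type":"array"},"hand":{"type":"number"},"force":{"type":"number"}},"required":["deltas"]}

```bash
mkdir -p pics; cat > h.py <<'E'
import numpy as np, cv2
from rig import *
def snap(n,f):
    im=capture(n); cv2.imwrite('pics/'+f,cv2.cvtColor(im,cv2.COLOR_RGB2BGR)); return im
def proj(n,P):
    c=get_calibration(n);T=np.linalg.inv(np.array(c['world_from_camera']))
    p=(T[:3,:3]@np.atleast_2d(P).T+T[:3,3:]);q=np.array(c['K'])@p
    return (q[:2]/q[2]).T
def ray(n,uv):
    c=get_calibration(n);T=np.array(c['world_from_camera'])
    d=T[:3,:3]@np.linalg.inv(np.array(c['K']))@np.array([uv[0],uv[1],1.]);return T[:3,3],d/np.linalg.norm(d)
def tri(n1,u1,n2,u2):
    o1,d1=ray(n1,u1);o2,d2=ray(n2,u2)
    s=np.linalg.lstsq(np.c_[d1,-d2],o2-o1,rcond=None)[0]
    a=o1+s[0]*d1;b=o2+s[1]*d2;return (a+b)/2,np.linalg.norm(a-b)
def onz(n,uv,z):
    o,d=ray(n,uv);return o+d*(z-o[2])/d[2]
E
python3 - <<'E'
from h import *
print(get_obs())
for n in('scene','top'):
    snap(n,n+'1.png');c=get_calibration(n);print(n,np.round(c['K'],1).tolist(),np.round(c['world_from_camera'],3).tolist())
    for t in('headset_orange','headset_grey','rack','stand','strip_left','stand_post','shelf_front','spray_can','multimeter','tape_roll'):
        print(t,[(np.round(b['rect']).tolist(),round(b['p'],2)) for b in boxes_of(n,t)[:3]])
E
```

```text
{'t': 0.0, 'joint_pos': array([ 1.21540063e+00,  3.00452756e-01,  1.52157684e+00, -1.16456564e-05,
        1.32070010e+00, -6.66224179e-02]), 'qd': array([-1.15323203e-03,  7.33556412e-04, -8.01369864e-05,  2.82894956e-05,
       -1.77495250e-03, -8.94504585e-04]), 'joint_torque': array([-4.76944206e-04, -5.31806731e+01, -3.52735698e+01,  7.07880151e-02,
        2.44071818e-02, -8.89574630e-05]), 'tcp_pos': array([0.15655351, 0.52697591, 0.20489819]), 'tcp_rot': array([-3.14045738e+00, -6.44417686e-05,  2.85282223e+00]), 'contact_force': array([-0.26710329,  0.49011404, -0.30270243]), 'moment': array([-0.0311854 , -0.01224801,  0.00622726]), 'grip_force': 0.0, 'opening': 1.0028666882149309}
scene [[404.6, 0.0, 320.7], [0.0, 404.6, 198.1], [0.0, 0.0, 1.0]] [[-0.693, 0.593, -0.41, 0.99], [0.721, 0.579, -0.382, 0.409], [0.011, -0.56, -0.829, 1.104], [0.0, 0.0, 0.0, 1.0]]
headset_orange [([294.0, 198.0, 348.0, 260.0], 0.59)]
headset_grey [([359.0, 252.0, 433.0, 317.0], 0.76), ([296.0, 156.0, 355.0, 196.0], 0.64)]
rack [([272.0, 174.0, 449.0, 355.0], 0.95)]
stand [([215.0, 124.0, 289.0, 2
[... 401 characters left out ...]
 0.434], [-1.0, 0.007, -0.003, -0.011], [0.003, -0.065, -0.998, 1.317], [0.0, 0.0, 0.0, 1.0]]
headset_orange [([269.0, 171.0, 341.0, 192.0], 0.74)]
headset_grey [([176.0, 176.0, 255.0, 202.0], 0.56)]
rack [([151.0, 136.0, 345.0, 208.0], 0.9)]
stand [([403.0, 150.0, 460.0, 229.0], 0.56)]
strip_left [([271.0, 166.0, 341.0, 192.0], 0.58)]
stand_post [([401.0, 151.0, 462.0, 231.0], 0.66)]
shelf_front [([154.0, 135.0, 345.0, 207.0], 0.81)]
spray_can [([368.0, 128.0, 393.0, 152.0], 0.67), ([401.0, 150.0, 463.0, 230.0], 0.39), ([268.0, 168.0, 341.0, 193.0], 0.27)]
multimeter [([176.0, 226.0, 213.0, 286.0], 0.93), ([269.0, 166.0, 342.0, 194.0], 0.43)]
tape_roll [([284.0, 239.0, 312.0, 268.0], 0.87)]
```

View pics/scene1.png

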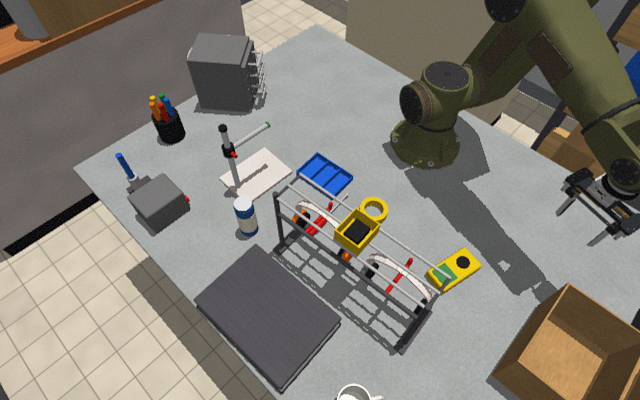

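View pics/top1.png

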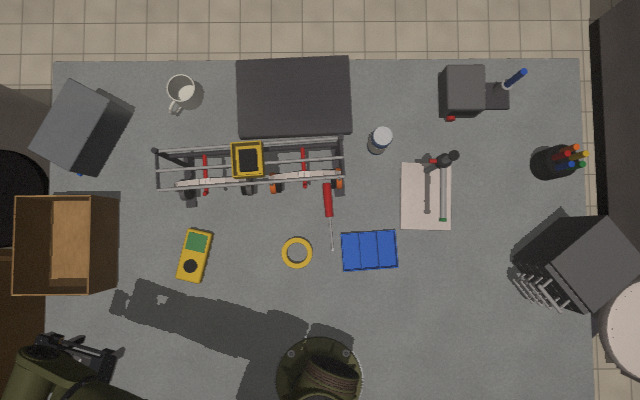

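Both views show the rack with its front to the robot. The orange headset is on the right hook in top view (about 305,177). The stand arm points toward the robot, with its green cap at top (443,219) and scene (268,125).

```bash
python3 - <<'E'
import cv2,numpy as np
a=cv2.imread('pics/top1.png');b=cv2.imread('pics/scene1.png')
r=lambda i,x,y,w,h:cv2.resize(i[y:y+h,x:x+w],None,fx=4,fy=4,interpolation=cv2.INTER_CUBIC)
cv2.imwrite('pics/c1.png',np.vstack([r(a,150,130,200,72),r(b,200,115,200,75)]))
cv2.imwrite('pics/c2.png',r(b,265,170,190,145))
E
```

```text
(no output)
```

View pics/c1.png

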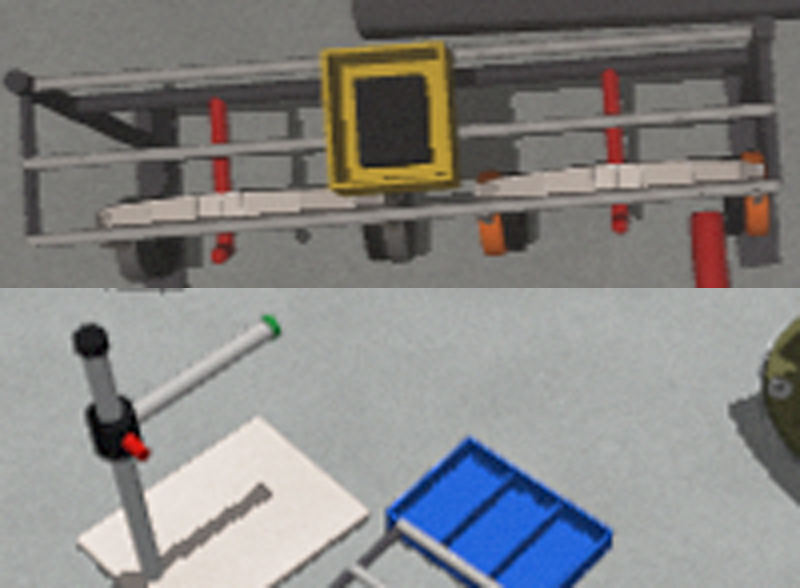

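View pics/c2.png

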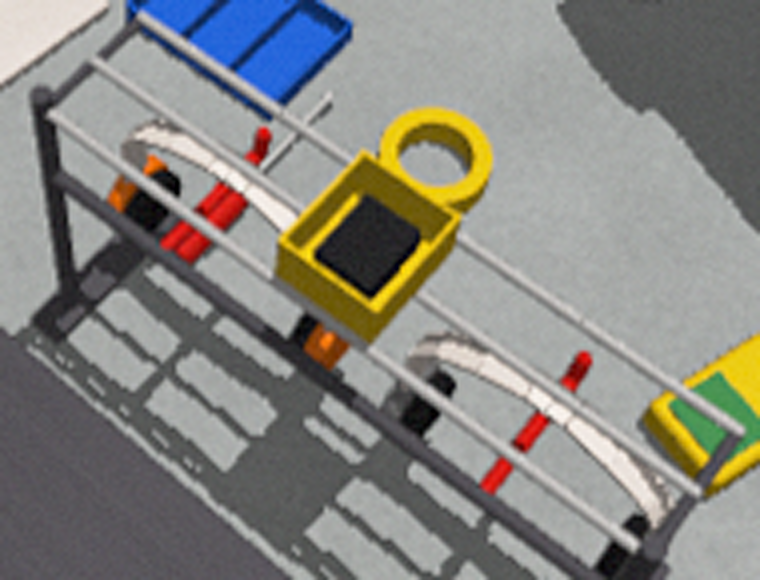

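```bash
cat > fit.py <<'E'
from h import *
from scipy.optimize import least_squares
def T(p,L):
    c,s=np.cos(p[2]),np.sin(p[2]);L=np.atleast_2d(L)
    return np.c_[p[0]+c*L[:,0]-s*L[:,1],p[1]+s*L[:,0]+c*L[:,1],L[:,2]]
L=np.array([[-.022,.22,.267],[-.022,-.22,.267],[-.029,.125,.216],[-.029,-.125,.216]])
U={'top':[[157.5,190],[344.5,176.5],[205.5,193],[305,187]],'scene':[[450.5,278],[300,174.3],[411.2,259.5],[330.8,203]]}
f=lambda p:np.concatenate([(proj(n,T(p,L))-U[n]).ravel() for n in U])
r=least_squares(f,[.45,.1,0]);print('rack',r.x.round(4),f(r.x).reshape(-1,2).round(1).tolist())
R=r.x;np.save('rack.npy',R)
print('hookpos',T(R,[[0,-.125,.2],[0,.125,.2]]).round(4))
print('cap',tri('top',(443.3,219),'scene',(268,124.8)))
print('post',tri('top',(453.5,156),'scene',(222.5,128)))
print('bandtop from top', onz('top',(304,174),.206))
H=T(R,[[0,-.125,.2]])[0]
print('band tri chk')
for n in U:
    print(n,proj(n,T([H[0],H[1],R[2]],[[0,0,.206],[0,.092,.142],[0,-.092,.142],[0,.085,.078],[0,-.085,.078]])).round(1).tolist())
E
python3 fit.py
```

```text
rack [0.565  0.1555 0.065 ] [[1.0, 0.4], [-1.2, 0.7], [-1.2, -0.7], [-0.5, -1.9], [-0.8, -1.2], [1.2, -0.4], [-0.4, -0.3], [-0.2, -0.2]]
hookpos [[0.5731 0.0308 0.2   ]
 [0.5569 0.2803 0.2   ]]
cap (array([ 0.45650348, -0.32047924,  0.19063261]), np.float64(0.0043704113689179746))
post (array([ 0.60469229, -0.32538703,  0.28203476]), np.float64(0.0016959902660576745))
bandtop from top [0.57333835 0.03044585 0.206     ]
band tri chk
top [[303.9, 174.1], [270.3, 179.5], [339.2, 174.6], [275.4, 181.9], [335.8, 177.6]]
scene [[323.4, 212.0], [349.5, 243.7], [298.1, 206.1], [345.9, 252.9], [300.6, 219.1]]
```

```bash
python3 - <<'E'
import cv2,numpy as np
a=cv2.imread('pics/top1.png');b=cv2.imread('pics/scene1.png')
r=lambda i,x,y,w,h:cv2.resize(i[y:y+h,x:x+w],None,fx=6,fy=6,interpolation=cv2.INTER_CUBIC)
cv2.imwrite('pics/c3.png',np.hstack([r(a,395,145,66,90),r(b,213,118,66,90)]))
E
```

```text
(no output)
```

View pics/c3.png

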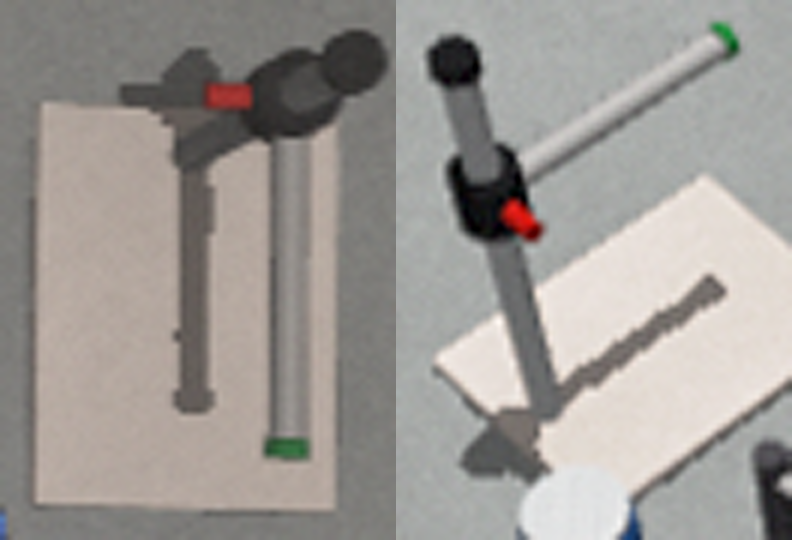

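Request:
jog_arm:
  deltas:
    - [0, 0, -0.5, 0, 0, 1]
    - [0, 0, -0.5, 0, 0, 1]
    - [0, 0, 0, 0, 0, 1]
    - [0, 0, 0, 0, 0, 1]
    - [0, 0, 0, 0, 0, 1]
    - [0, 0, 0, 0, 0, 1]
    - [0, 0, 0, 0, 0, 1]
    - [0, 0, 0, 0, 0, 1]
  hand: 50

```text
t: 2.1
tcp_pos: [0.1566, 0.5272, 0.2654]
tcp_rot: [-3.142, 0.0, 1.889]
contact_force: [-0.8, -0.7, -0.2]
opening: 0.535
grip_force: 0.0
```

```bash
cat > fit2.py <<'E'
from h import *
from scipy.optimize import least_squares
def T(p,L):
    c,s=np.cos(p[2]),np.sin(p[2]);L=np.atleast_2d(L)
    return np.c_[p[0]+c*L[:,0]-s*L[:,1],p[1]+s*L[:,0]+c*L[:,1],L[:,2]]
def f(p):
    h=p[3]
    e=T(p,[[-.038,0,h],[.115,0,.288]])
    a=proj('top',e)-[[442.8,221.0],[454.2,155.3]]; b=proj('scene',e)-[[268.7,124.7],[222.8,127.7]]
    q=T(p,[[p[4],0,h],[p[5],0,h]])
    g=proj('top',q[:1])-[[443.5,168.3]]; k=proj('scene',q[1:])-[[237,146.3]]
    fc=proj('top',T(p,[[p[6]+.1,.075,.012],[p[6]-.1,.075,.012],[p[6]-.1,-.075,.012]]))-[[401.7,162],[401,228.7],[450.8,229.7]]
    fs=proj('scene',T(p,[[p[6]+.1,-.075,.012],[p[6]-.1,-.075,.012]]))
    return np.concatenate([a.ravel(),b.ravel(),g.ravel(),k.ravel(),fc.ravel()])
r=least_squares(f,[.49,-.32,0,.2,.08,.08,.05]);print(r.x.round(4),f(r.x).round(1).tolist())
for n in('top','scene'):print(n,proj(n,T(r.x,[[r.x[6]+x,y,.012] for x in(-.1,.1) for y in(-.075,.075)])).round(1).tolist())
E
python3 fit2.py
```

```text
[ 0.4902 -0.3218 -0.0269  0.1869  0.0979  0.0862  0.041 ] [-0.4, 0.3, 0.1, -0.2, -0.3, 0.0, -0.4, -1.0, -1.0, -0.0, -0.4, -0.6, -0.5, -0.6, -0.4, 0.3, 0.8, 0.3]
top [[451.6, 230.0], [400.6, 229.0], [451.7, 162.4], [401.2, 161.4]]
scene [[263.9, 145.6], [292.3, 169.5], [218.2, 176.9], [246.3, 203.6]]
```

Request:
jog_arm:
  deltas:
    - [0, 0, 0, 0, 0, 1]
    - [0, 0, 0, 0, 0, 1]
    - [0, 0, 0, 0, 0, 1]
    - [0, 0, 0, 0, 0, 1]
    - [0, 0, 0, 0, 0, 1]
    - [0, 0, 0, 0, 0, 1]
    - [0, 0, 0, 0, 0, 1]
    - [0, 0, 0, 0, 0, 1]

```text
t: 3.1
tcp_pos: [0.1566, 0.5272, 0.2655]
tcp_rot: [3.142, 0.0, 0.929]
contact_force: [-0.0, 0.2, -0.4]
opening: 0.533
grip_force: 0.0
```

Request:
jog_arm:
  deltas:
    - [0, 0, 0, 0, 0, 1]
    - [0, 0, 0, 0, 0, 1]
    - [0, 0, 0, 0, 0, 1]
    - [0, 0, 0, 0, 0, 1]
    - [0, 0, 0, 0, 0, 1]
    - [0, 0, 0, 0, 0, 1]
    - [0, 0, 0, 0, 0, 1]
    - [0, 0, 0, 0, 0, 0.2]

```text
t: 4.1
tcp_pos: [0.1954, 0.509, 0.2639]
tcp_rot: [-3.121, 0.032, 0.131]
contact_force: [-0.1, 0.5, 0.2]
opening: 0.531
grip_force: 0.0
```

```bash
cat > plan.py <<'E'
from h import *
from scipy.spatial.transform import Rotation as Ro
def Rt(psi,th):
    c,s=np.cos(th),np.sin(th)
    z=np.array([s,0,-c]);y=np.array([0,-1,0]);x=np.cross(y,z)
    return Ro.from_euler('z',psi)*Ro.from_matrix(np.c_[x,y,z])
def go(p,R,q=None):
    """shift first (current tool axes) then turn"""
    o=get_obs();R0=Ro.from_euler('xyz',o['tcp_rot'])
    d=R0.inv().apply(np.array(p)-o['tcp_pos'])/.06
    w=(R0.inv()*R).as_rotvec()/.12
    print('tcp',o['tcp_pos'].round(4),'q',o['joint_pos'].round(2),'t',round(o['t'],2),'F',o['contact_force'].round(1))
    print('shift',d.round(3),'rows',np.abs(d).max().round(1),'| turn',w.round(3))
H=np.array([.5732,.0307,.200]);PSI=.065
def strip(H,psi,y,dz): return H+Ro.from_euler('z',psi).apply([0,y,-dz])
E
python3 - <<'E'
from plan import *
R=Rt(PSI,np.radians(48))
go([.40,-.06,.30],R)
E
```

```text
tcp [0.1954 0.509  0.2639] q [1.12 0.25 1.45 0.04 1.44 2.55] t 4.1 F [-0.1  0.5  0.2]
shift [ 2.127  9.83  -0.875] rows 9.8 | turn [-0.384  7.248  0.443]
```

Request:
jog_arm:
  deltas:
    - [0.2, 0.9, -0.1, 0, 0, 0]
    - [0.2, 0.9, -0.1, 0, 0, 0]
    - [0.2, 0.9, -0.1, 0, 0, 0]
    - [0.2, 0.9, -0.1, 0, 0, 0]
    - [0.2, 0.9, -0.1, 0, 0, 0]
    - [0.2, 0.9, -0.1, 0, 0, 0]
    - [0.2, 0.9, -0.1, 0, 0, 0]
    - [0.2, 0.9, -0.1, 0, 0, 0]

```text
t: 5.1
tcp_pos: [0.3481, 0.0919, 0.3004]
tcp_rot: [-3.121, 0.03, 0.134]
contact_force: [1.0, 1.3, -0.4]
opening: 0.529
grip_force: 0.0
```

Request:
jog_arm:
  deltas:
    - [0.2, 0.9, 0, 0, 0, 0]
    - [0.2, 0.9, 0, 0, 0, 0]
    - [0.1, 0.8, 0, 0, 0, 0]
    - [0, 0, 0, 0, 0.8, 0]
    - [0, 0, 0, 0, 0.8, 0]
    - [0, 0, 0, 0, 0.8, 0]
    - [0, 0, 0, 0, 0.8, 0]
    - [0, 0, 0, 0, 0.8, 0]

```text
t: 6.1
tcp_pos: [0.3984, -0.0569, 0.296]
tcp_rot: [-3.119, -0.452, 0.123]
contact_force: [0.1, 0.6, 0.3]
opening: 0.531
grip_force: 0.0
```

```bash
python3 - <<'E'
from plan import *
R=Rt(PSI,np.radians(48))
go([.40,-.06,.30],R)
E
```

```text
tcp [ 0.3984 -0.0569  0.296 ] q [-0.39 -0.37  2.02  0.27  1.11  0.98] t 6.1 F [0.1 0.6 0.3]
shift [ 0.048  0.053 -0.052] rows 0.1 | turn [-0.479  3.217  0.355]
```

```bash
python3 - <<'E'
from plan import *
R=Rt(PSI,np.radians(48));z=R.as_matrix()[:,2]
G=strip(H,PSI,-.092,.057);print(G)
go(G-.08*z,R)
E
```

```text
[ 0.57917579 -0.06110572  0.143     ]
tcp [ 0.3984 -0.0569  0.296 ] q [-0.39 -0.37  2.02  0.27  1.11  0.98] t 6.1 F [0.1 0.6 0.3]
shift [1.068 0.435 2.353] rows 2.4 | turn [-0.479  3.217  0.355]
```

Request:
jog_arm:
  deltas:
    - [0.36, 0.14, 0.78, 0, 0, 0]
    - [0.36, 0.14, 0.78, 0, 0, 0]
    - [0.36, 0.14, 0.78, 0, 0, 0]
    - [0, 0, 0, -0.12, 0.8, 0.09]
    - [0, 0, 0, -0.12, 0.8, 0.09]
    - [0, 0, 0, -0.12, 0.8, 0.09]
    - [0, 0, 0, -0.12, 0.8, 0.09]
    - [0, 0, 0, 0, 0, 0]

```text
t: 7.1
tcp_pos: [0.5189, -0.0639, 0.1961]
tcp_rot: [-3.139, -0.831, 0.063]
contact_force: [0.3, -0.2, 0.5]
opening: 0.532
grip_force: 0.0
```

```bash
python3 - <<'E'
from plan import *
R=Rt(PSI,np.radians(48));z=R.as_matrix()[:,2]
G=strip(H,PSI,-.092,.057)
go(G-.08*z,R); go(G+.019*z,R)
im=snap('scene','s2.png');t=snap('top','t2.png')
print(proj('scene',G),proj('top',G))
r=lambda i,x,y,w,h:cv2.resize(i[y:y+h,x:x+w],None,fx=4,fy=4,interpolation=cv2.INTER_CUBIC)
cv2.imwrite('pics/c4.png',np.vstack([r(t,240,130,150,72),r(im,240,165,150,75)])[:,:,::-1])
E
```

```text
tcp [ 0.5189 -0.0639  0.1961] q [-0.35 -0.09  2.2   0.91  0.39  0.41] t 7.1 F [ 0.3 -0.2  0.5]
shift [0.015 0.019 0.006] rows 0.0 | turn [-0.005  0.06  -0.013]
tcp [ 0.5189 -0.0639  0.1961] q [-0.35 -0.09  2.2   0.91  0.39  0.41] t 7.1 F [ 0.3 -0.2  0.5]
shift [0.027 0.02  1.656] rows 1.7 | turn [-0.005  0.06  -0.013]
[[298.05323379 205.87219971]] [[339.27828473 174.53059814]]
```

View pics/c4.png

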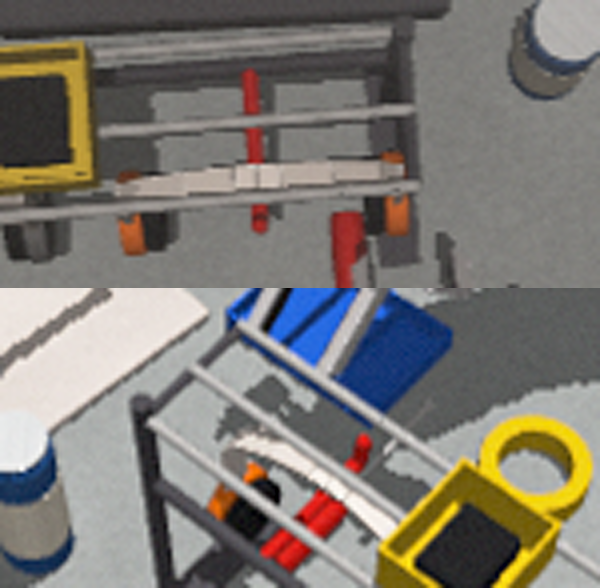

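Request:
jog_arm:
  deltas:
    - [0, 0.02, 0.4, 0, 0.06, 0]
    - [0, 0, 0.4, 0, 0, 0]
    - [0.02, 0, 0.4, 0, 0, 0]
    - [0, 0, 0.3, 0, 0, 0]
    - [0, 0, 0.15, 0, 0, 0]
    - [0, 0, 0, 0, 0, 0]

```text
t: 7.95
tcp_pos: [0.5946, -0.0603, 0.1313]
tcp_rot: [-3.14, -0.839, 0.064]
contact_force: [0.3, 1.2, -0.2]
opening: 0.534
grip_force: 0.0
```

```bash
python3 - <<'E'
from plan import *
R=Rt(PSI,np.radians(48));z=R.as_matrix()[:,2]
G=strip(H,PSI,-.092,.057);go(G+.019*z,R)
E
```

```text
tcp [ 0.5946 -0.0603  0.1313] q [-0.28  0.21  2.08  1.39  0.26 -0.04] t 7.95 F [ 0.3  1.2 -0.2]
shift [-0.028 -0.004 -0.005] rows 0.0 | turn [-0.011 -0.007 -0.003]
```

Request:
jog_arm:
  deltas:
    - [0, 0, 0, 0, 0, 0]
    - [0, 0, 0, 0, 0, 0]
    - [0, 0, 0, 0, 0, 0]
    - [0, 0, 0, 0, 0, 0]
    - [0, 0, 0, 0, 0, 0]
    - [0, 0, 0, 0, 0, 0]
  hand: 0
  force: 50

```text
t: 8.7
tcp_pos: [0.5937, -0.0609, 0.1311]
tcp_rot: [-3.141, -0.839, 0.063]
contact_force: [0.5, 0.3, -2.1]
opening: 0.063
grip_force: 52.2
```

Request:
jog_arm:
  deltas:
    - [0.06, 0, -0.05, 0, 0, 0]
    - [0.1, 0, -0.09, 0, 0, 0]
    - [0.1, 0, -0.09, 0, 0, 0]
    - [0.1, 0, -0.09, 0, 0, 0]
    - [0, 0, 0, 0, 0, 0]
    - [0, 0, 0, 0, 0, 0]

```text
t: 9.45
tcp_pos: [0.5938, -0.0608, 0.1598]
tcp_rot: [-3.14, -0.839, 0.063]
contact_force: [0.3, 1.0, -2.6]
opening: 0.061
grip_force: 52.2
```

```bash
python3 - <<'E'
from plan import *
R=Rt(PSI,np.radians(48))
go(get_obs()['tcp_pos'],R)
im=snap('scene','s3.png');t=snap('top','t3.png')
r=lambda i,x,y,w,h:cv2.resize(i[y:y+h,x:x+w],None,fx=4,fy=4,interpolation=cv2.INTER_CUBIC)
cv2.imwrite('pics/c5.png',np.vstack([r(t,240,130,150,72),r(im,240,165,150,75)])[:,:,::-1])
E
```

```text
tcp [ 0.5938 -0.0608  0.1598] q [-0.28  0.15  2.06  1.13  0.28  0.23] t 9.45 F [ 0.3  1.  -2.6]
shift [0. 0. 0.] rows 0.0 | turn [ 0.003 -0.008 -0.012]
```

View pics/c5.png

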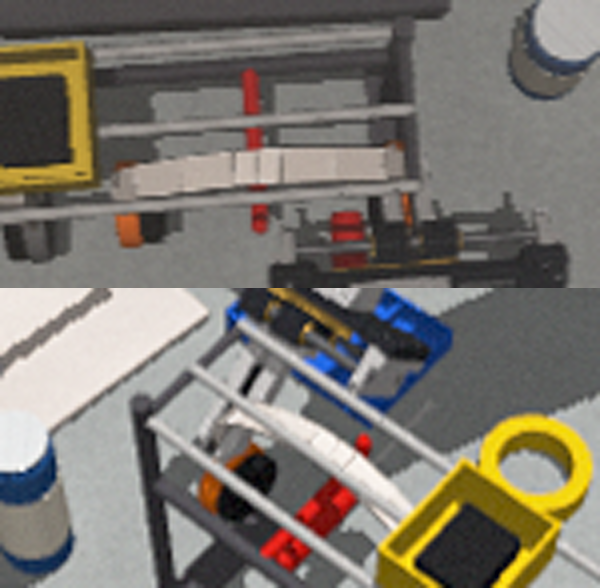

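```bash
python3 - <<'E'
from plan import *
print(tri('top',(304.5,171.8),'scene',(321.2,203)))
for n in('top','scene'): print(proj(n,H+[0,0,.035]),proj(n,H+[0,0,.029]))
E
```

```text
(array([0.57489383, 0.02631677, 0.24545198]), np.float64(0.003597941839589134))
[[303.44586347 172.58853052]] [[303.54165783 172.8983533 ]]
[[323.54560969 205.93181111]] [[323.50714846 207.20152887]]
```

Request:
jog_arm:
  deltas:
    - [-0.05, 0, -0.11, 0, 0, 0]
    - [-0.14, 0, -0.2, 0, 0, 0]
    - [-0.17, 0, -0.19, 0, 0, 0]
    - [-0.17, 0, -0.19, 0, 0, 0]
    - [-0.17, 0, -0.19, 0, 0, 0]
    - [-0.13, 0, -0.15, 0, 0, 0]
    - [0, 0, 0, 0, 0, 0]

```text
t: 10.42
tcp_pos: [0.5144, -0.0661, 0.1648]
tcp_rot: [-3.141, -0.84, 0.063]
contact_force: [-0.3, -0.2, -2.2]
opening: 0.057
grip_force: 52.2
```

```bash
python3 - <<'E'
from plan import *
S=np.array([.4902,-.3218]);ps=-.027
R=Rt(ps,np.radians(48));z=R.as_matrix()[:,2]
for b,h in((-.085,.240),(0,.222),(0,.2)):
    Hs=np.r_[S,h]+Ro.from_euler('z',ps).apply([b,0,0]); p=strip(Hs,ps,-.092,.057)+.019*z
    print(p.round(4)); go(p,R)
E
```

```text
[ 0.4169 -0.4119  0.1703]
tcp [ 0.5144 -0.0661  0.1648] q [-0.36 -0.03  2.24  1.17  0.34  0.13] t 10.43 F [-0.3 -0.2 -2.2]
shift [-1.255  5.648 -1.542] rows 5.6 | turn [-0.562 -0.016  0.499]
[ 0.5018 -0.4141  0.1523]
tcp [ 0.5144 -0.0661  0.1648] q [-0.36 -0.03  2.24  1.17  0.34  0.13] t 10.43 F [-0.3 -0.2 -2.2]
shift [-0.537  5.776 -0.291] rows 5.8 | turn [-0.562 -0.016  0.499]
[ 0.5018 -0.4141  0.1303]
tcp [ 0.5144 -0.0661  0.1648] q [-0.36 -0.03  2.24  1.17  0.34  0.13] t 10.43 F [-0.3 -0.2 -2.2]
shift [-0.81   5.776 -0.046] rows 5.8 | turn [-0.562 -0.016  0.499]
```

Request:
jog_arm:
  deltas:
    - [-0.12, 0.25, -0.15, 0, 0, 0]
    - [-0.26, 0.5, -0.32, 0, 0, 0]
    - [-0.26, 0.5, -0.32, 0, 0, 0]
    - [-0.26, 0.5, -0.32, 0, 0, 0]
    - [-0.26, 0.5, -0.32, 0, 0, 0]
    - [-0.09, 0.4, -0.11, 0, 0, 0]

```text
t: 11.18
tcp_pos: [0.4056, -0.2339, 0.1707]
tcp_rot: [3.141, -0.839, 0.062]
contact_force: [0.0, -0.2, -2.2]
opening: 0.059
grip_force: 52.2
```

```bash
python3 - <<'E'
from plan import *
R=Rt(-.027,np.radians(48));go([.4169,-.4119,.1703],R)
E
```

```text
tcp [ 0.4056 -0.2339  0.1707] q [-0.99 -0.05  2.24  1.1   0.81 -0.23] t 11.18 F [ 0.  -0.2 -2.2]
shift [-0.003  2.972  0.007] rows 3.0 | turn [-0.552 -0.014  0.498]
```

Request:
jog_arm:
  deltas:
    - [0, 0.5, 0, -0.14, 0, 0.12]
    - [0, 0.5, 0, -0.14, 0, 0.12]
    - [0, 0.5, 0, -0.14, 0, 0.12]
    - [0, 0.5, 0, -0.13, 0, 0.12]
    - [0, 0.5, 0, 0, 0, 0]
    - [0, 0.3, 0, 0, 0, 0]
    - [0, 0.15, 0, 0, 0, 0]
    - [0, 0, 0, 0, 0, 0]

```text
t: 12.18
tcp_pos: [0.4087, -0.4092, 0.1701]
tcp_rot: [3.141, -0.839, -0.024]
contact_force: [0.4, -0.4, -2.3]
opening: 0.056
grip_force: 52.2
```

```bash
python3 - <<'E'
from plan import *
R=Rt(-.027,np.radians(48));go([.4169,-.4119,.1703],R)
im=snap('scene','s4.png');t=snap('top','t4.png')
r=lambda i,x,y,w,h:cv2.resize(i[y:y+h,x:x+w],None,fx=5,fy=5,interpolation=cv2.INTER_CUBIC)
cv2.imwrite('pics/c6.png',np.hstack([r(t,395,145,80,110),r(im,215,85,80,110)])[:,:,::-1])
E
```

```text
tcp [ 0.4087 -0.4092  0.1701] q [-1.18  0.24  1.91  1.05  0.9  -0.24] t 12.18 F [ 0.4 -0.4 -2.3]
shift [0.094 0.042 0.1  ] rows 0.1 | turn [-0.017 -0.011  0.019]
```

View pics/c6.png

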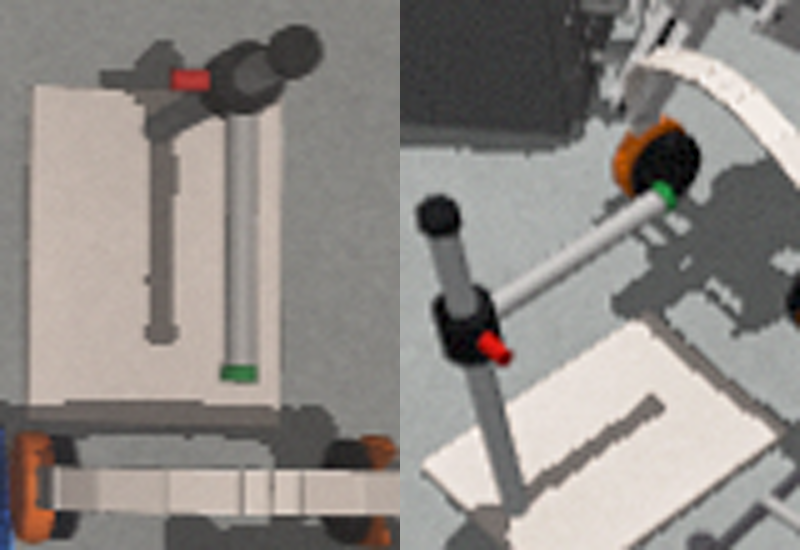

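```bash
python3 - <<'E'
from plan import *
p=get_obs()['tcp_pos'];R=Ro.from_euler('xyz',get_obs()['tcp_rot']);ps=get_obs()['tcp_rot'][2]
Hh=p-.019*R.as_matrix()[:,2]+Ro.from_euler('z',ps).apply([0,.092,.057]);print('H nominal',Hh)
for c in(449.4,444,455.8):print(onz('top',(c,243),.243))
print(proj('top',Hh+[0,0,.006]))
s=np.array([.4902,-.3218,.197]);print('arm',proj('top',[s,s+[-.038,.001,0]]))
E
```

```text
H nominal [ 0.39679236 -0.31622482  0.23996084]
[ 0.39881426 -0.32107926  0.243     ]
[ 0.39890776 -0.30803662  0.243     ]
[ 0.39870343 -0.33653837  0.243     ]
[[447.76170711 243.89620584]]
arm [[443.50758179 206.17138552]
 [443.48425819 221.20571511]]
```

Request:
jog_arm:
  deltas:
    - [0.08, 0, 0.09, 0, 0, 0]
    - [0.16, 0, 0.18, 0, 0, 0]
    - [0.16, 0, 0.18, 0, 0, 0]
    - [0.16, 0, 0.18, 0, 0, 0]
    - [0.16, 0, 0.18, 0, 0, 0]
    - [0.16, 0, 0.18, 0, 0, 0]
    - [0.1, 0, 0.11, 0, 0, 0]
    - [0, 0, 0, 0, 0, 0]

```text
t: 13.28
tcp_pos: [0.4975, -0.411, 0.1699]
tcp_rot: [3.141, -0.839, -0.023]
contact_force: [0.1, 0.0, -2.9]
opening: 0.061
grip_force: 52.2
```

```bash
python3 - <<'E'
from plan import *
o=get_obs();print(o['tcp_pos'],o['joint_pos'].round(2),o['tcp_rot'])
im=snap('scene','s5.png');t=snap('top','t5.png')
r=lambda i,x,y,w,h:cv2.resize(i[y:y+h,x:x+w],None,fx=5,fy=5,interpolation=cv2.INTER_CUBIC)
cv2.imwrite('pics/c7.png',np.hstack([r(t,395,145,90,110),r(im,200,85,70,110)])[:,:,::-1])
E
```

```text
[ 0.49751364 -0.41097632  0.16985917] [-1.01  0.34  1.78  1.05  0.8  -0.11] [ 3.14096944 -0.8391463  -0.02275808]
```

View pics/c7.png

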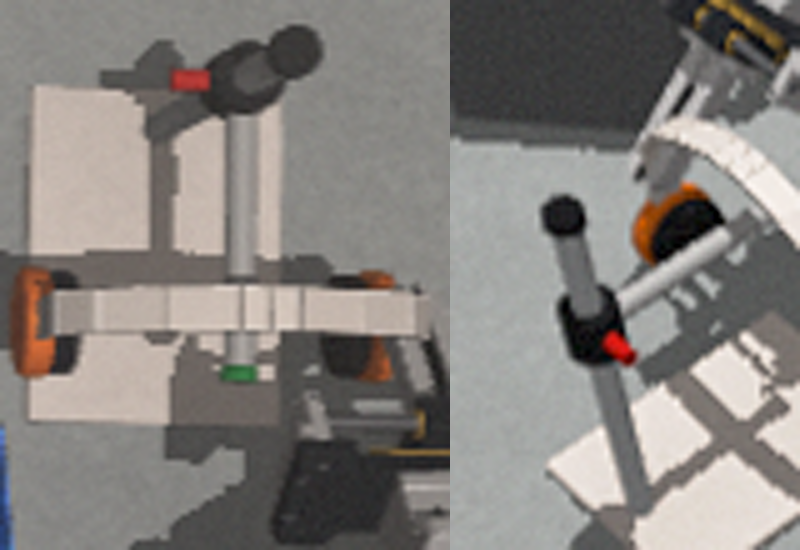

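The band is above the arm (top crop: band centre 273,310; arm 240; cap 240,373), and the gripper is clear of the cap. Now I'll lower it.

Request:
jog_arm:
  deltas:
    - [-0.06, 0, 0.05, 0, 0, 0]
    - [-0.06, 0, 0.055, 0, 0, 0]
    - [-0.06, 0, 0.055, 0, 0, 0]
    - [-0.06, 0, 0.055, 0, 0, 0]
    - [-0.06, 0, 0.055, 0, 0, 0]
    - [0, 0, 0, 0, 0, 0]

```text
t: 14.12
tcp_pos: [0.497, -0.411, 0.1453]
tcp_rot: [-3.141, -0.839, -0.024]
contact_force: [0.6, -0.4, -2.3]
opening: 0.063
grip_force: 52.2
```

Request:
jog_arm:
  deltas:
    - [-0.025, 0, 0.022, 0, 0, 0]
    - [-0.025, 0, 0.022, 0, 0, 0]
    - [0, 0, 0, 0, 0, 0]
    - [0, 0, 0, 0, 0, 0]

```text
t: 14.62
tcp_pos: [0.4971, -0.4112, 0.1419]
tcp_rot: [3.141, -0.839, -0.023]
contact_force: [-1.3, -0.3, -2.7]
opening: 0.061
grip_force: 52.2
```

Request:
jog_arm:
  deltas:
    - [-0.025, 0, 0.022, 0, 0, 0]
    - [-0.025, 0, 0.022, 0, 0, 0]
    - [0, 0, 0, 0, 0, 0]
    - [0, 0, 0, 0, 0, 0]

```text
t: 15.12
tcp_pos: [0.497, -0.4112, 0.1378]
tcp_rot: [3.141, -0.839, -0.023]
contact_force: [-0.7, 0.6, -1.6]
opening: 0.058
grip_force: 52.2
```

Request:
jog_arm:
  deltas:
    - [-0.025, 0, 0.022, 0, 0, 0]
    - [0, 0, 0, 0, 0, 0]
    - [0, 0, 0, 0, 0, 0]

```text
t: 15.5
tcp_pos: [0.497, -0.4112, 0.1358]
tcp_rot: [3.141, -0.839, -0.023]
contact_force: [-0.2, -0.6, -2.7]
opening: 0.062
grip_force: 52.2
```

Request:
jog_arm:
  deltas:
    - [-0.025, 0, 0.022, 0, 0, 0]
    - [0, 0, 0, 0, 0, 0]
    - [0, 0, 0, 0, 0, 0]

```text
t: 15.88
tcp_pos: [0.497, -0.4112, 0.1338]
tcp_rot: [3.141, -0.839, -0.023]
contact_force: [0.9, -0.7, -3.0]
opening: 0.062
grip_force: 52.2
```

Request:
jog_arm:
  deltas:
    - [-0.02, 0, 0.018, 0, 0, 0]
    - [0, 0, 0, 0, 0, 0]
    - [0, 0, 0, 0, 0, 0]

```text
t: 16.25
tcp_pos: [0.497, -0.4112, 0.1322]
tcp_rot: [3.141, -0.839, -0.023]
contact_force: [0.7, 0.5, -3.1]
opening: 0.062
grip_force: 52.2
```

Request:
jog_arm:
  deltas:
    - [-0.02, 0, 0.018, 0, 0, 0]
    - [0, 0, 0, 0, 0, 0]
    - [0, 0, 0, 0, 0, 0]

```text
t: 16.62
tcp_pos: [0.497, -0.4112, 0.1306]
tcp_rot: [3.141, -0.839, -0.023]
contact_force: [-0.3, 0.6, -2.2]
opening: 0.062
grip_force: 52.2
```

Request:
jog_arm:
  deltas:
    - [-0.02, 0, 0.018, 0, 0, 0]
    - [0, 0, 0, 0, 0, 0]
    - [0, 0, 0, 0, 0, 0]

```text
t: 17.0
tcp_pos: [0.497, -0.4112, 0.129]
tcp_rot: [3.141, -0.839, -0.023]
contact_force: [-1.1, -0.0, -2.3]
opening: 0.062
grip_force: 52.2
```

```bash
python3 - <<'E'
from plan import *
o=get_obs();print(o['contact_force'],o['moment'])
im=snap('scene','s6.png');t=snap('top','t6.png')
r=lambda i,x,y,w,h:cv2.resize(i[y:y+h,x:x+w],None,fx=6,fy=6,interpolation=cv2.INTER_CUBIC)
cv2.imwrite('pics/c8.png',np.hstack([r(t,400,165,60,70),r(im,235,95,70,70)])[:,:,::-1])
E
```

```text
[-1.13004297e+00 -1.44162209e-04 -2.30576809e+00] [-0.19827025  0.78075624 -0.00519237]
```

View pics/c8.png

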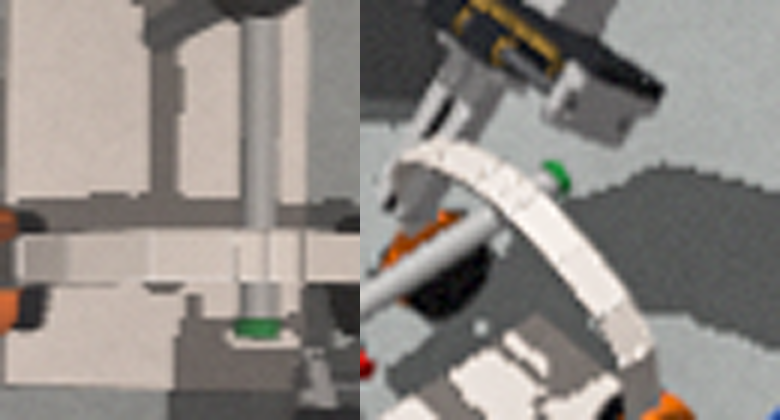

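Request:
jog_arm:
  deltas:
    - [-0.02, 0, 0.018, 0, 0, 0]
    - [0, 0, 0, 0, 0, 0]
    - [0, 0, 0, 0, 0, 0]

```text
t: 17.48
tcp_pos: [0.4971, -0.4112, 0.1277]
tcp_rot: [3.141, -0.84, -0.023]
contact_force: [-0.2, 2.2, 2.1]
opening: 0.058
grip_force: 52.5
```

Request:
jog_arm:
  deltas:
    - [-0.015, 0, 0.014, 0, 0, 0]
    - [0, 0, 0, 0, 0, 0]
    - [0, 0, 0, 0, 0, 0]

```text
t: 17.85
tcp_pos: [0.4974, -0.411, 0.1269]
tcp_rot: [3.141, -0.841, -0.023]
contact_force: [-1.9, 2.7, 6.6]
opening: 0.063
grip_force: 52.8
```

Request:
jog_arm:
  deltas:
    - [-0.015, 0, 0.014, 0, 0, 0]
    - [0, 0, 0, 0, 0, 0]
    - [0, 0, 0, 0, 0, 0]

```text
t: 18.23
tcp_pos: [0.4977, -0.4108, 0.1262]
tcp_rot: [3.141, -0.842, -0.023]
contact_force: [-3.5, 5.7, 10.8]
opening: 0.062
grip_force: 53.2
```

```bash
python3 - <<'E'
from plan import *
o=get_obs();print(o['contact_force'],o['moment'])
E
```

```text
[-3.46079233  5.73910433 10.84829929] [ 1.34066426 -0.98572764  1.20716634]
```

Request:
jog_arm:
  deltas:
    - [0.025, 0, -0.022, 0, 0, 0]
    - [0, 0, 0, 0, 0, 0]
    - [0, 0, 0, 0, 0, 0]

```text
t: 18.6
tcp_pos: [0.4971, -0.4112, 0.127]
tcp_rot: [3.141, -0.84, -0.023]
contact_force: [-2.1, 0.6, 4.8]
opening: 0.061
grip_force: 52.5
```

Request:
jog_arm:
  deltas:
    - [0, 0, 0, 0, 0, 0]
    - [0, 0, 0, 0, 0, 0]
    - [0, 0, 0, 0, 0, 0]
    - [0, 0, 0, 0, 0, 0]
  force: 5

```text
t: 19.1
tcp_pos: [0.497, -0.4112, 0.1268]
tcp_rot: [3.141, -0.839, -0.023]
contact_force: [0.4, 0.4, -0.7]
opening: 0.07
grip_force: 5.3
```

Request:
jog_arm:
  deltas:
    - [0, 0, 0, 0, 0, 0]
    - [0, 0, 0, 0, 0, 0]
    - [0, 0, 0, 0, 0, 0]
    - [0, 0, 0, 0, 0, 0]
  hand: 14

```text
t: 19.6
tcp_pos: [0.497, -0.4112, 0.1269]
tcp_rot: [3.141, -0.839, -0.023]
contact_force: [0.1, 0.2, -0.8]
opening: 0.148
grip_force: 0.0
```

Request:
jog_arm:
  deltas:
    - [0, 0, 0, 0, 0, 0]
    - [0, 0, 0, 0, 0, 0]
    - [0, 0, 0, 0, 0, 0]
    - [0, 0, 0, 0, 0, 0]
    - [0, 0, 0, 0, 0, 0]
    - [0, 0, 0, 0, 0, 0]
  hand: 44

```text
t: 20.35
tcp_pos: [0.4971, -0.4112, 0.1269]
tcp_rot: [3.141, -0.839, -0.023]
contact_force: [-0.1, 0.6, -0.3]
opening: 0.465
grip_force: 0.0
```

```bash
python3 - <<'E'
from plan import *
o=get_obs();print(o['contact_force'],o['moment'],o['joint_pos'].round(2))
im=snap('scene','s7.png');t=snap('top','t7.png')
r=lambda i,x,y,w,h:cv2.resize(i[y:y+h,x:x+w],None,fx=5,fy=5,interpolation=cv2.INTER_CUBIC)
cv2.imwrite('pics/c9.png',np.hstack([r(t,395,145,80,110),r(im,230,85,80,110)])[:,:,::-1])
E
```

```text
[-0.09040817  0.64081664 -0.33204178] [-0.05586768  0.43049605  0.01486633] [-1.01  0.41  1.81  1.14  0.75 -0.23]
```

View pics/c9.png

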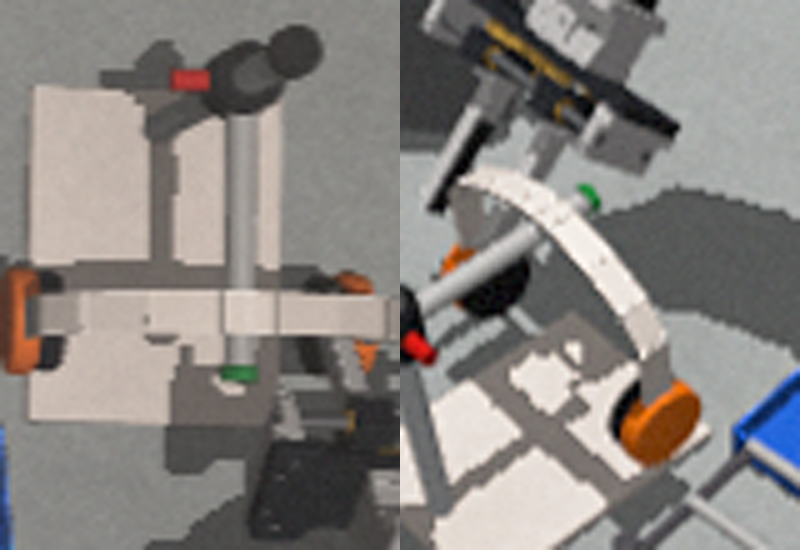

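The headset hangs on the arm: flat of the band at top crop 250,312, cap free at 238,373, fingers open on either side of the strip. Now I'll back straight out.

Request:
jog_arm:
  deltas:
    - [0, 0, -0.1, 0, 0, 0]
    - [0, 0, -0.25, 0, 0, 0]
    - [0, 0, -0.35, 0, 0, 0]
    - [0, 0, -0.4, 0, 0, 0]
    - [0, 0, -0.4, 0, 0, 0]
    - [0, 0, -0.4, 0, 0, 0]
    - [0, 0, -0.4, 0, 0, 0]
    - [0, 0, 0, 0, 0, 0]

```text
t: 21.45
tcp_pos: [0.3935, -0.4094, 0.2207]
tcp_rot: [3.137, -0.84, -0.022]
contact_force: [-0.6, -0.2, 0.3]
opening: 0.468
grip_force: 0.0
```

Request:
jog_arm:
  deltas:
    - [0, 0.3, -0.3, 0, 0, 0]
    - [0, 0.3, -0.3, 0, 0, 0]
    - [0, 0, 0, 0, 0, 0]
    - [0, 0, 0, 0, 0, 0]
    - [0, 0, 0, 0, 0, 0]
    - [0, 0, 0, 0, 0, 0]
    - [0, 0, 0, 0, 0, 0]
    - [0, 0, 0, 0, 0, 0]

```text
t: 22.45
tcp_pos: [0.3668, -0.444, 0.2431]
tcp_rot: [3.141, -0.839, -0.023]
contact_force: [0.4, -0.0, -0.0]
opening: 0.466
grip_force: 0.0
```

```bash
python3 - <<'E'
from plan import *
o=get_obs();print(o['contact_force'],o['joint_pos'].round(2),o['t'])
snap('scene','s8.png');t=snap('top','t8.png')
a=cv2.imread('pics/s8.png')[80:380,180:520];b=cv2.imread('pics/t8.png')[110:310,140:480]
cv2.imwrite('pics/c10.png',np.vstack([a,b]))
E
```

```text
[ 0.4017579  -0.0199659  -0.03771608] [-1.29  0.17  1.81  0.93  1.08 -0.13] 22.45
```

View pics/c10.png

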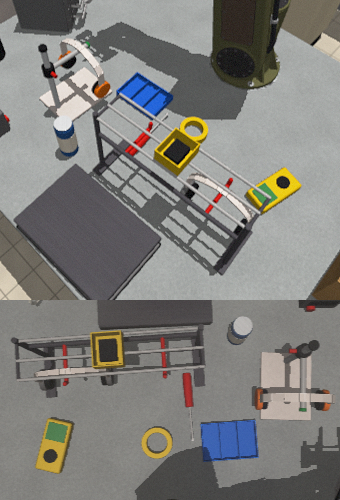

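The orange headset hangs on the stand arm (c10 at 85,50 in the scene view and 292,397 in the top view). The grey headset is still on its hook, nothing else has moved, and the gripper is clear.

```bash
python3 -c "
from rig import *
print(job_done())"
```

```text
the job is handed in; nothing more can be done
None
```

The orange headset now hangs freely by its headband on the pick-up stand's arm. In the last pictures the grey headset and everything else were where they started, and the job was handed in at about 22.5 s of the 64 s allowed.

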